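# Set the one rivet still standing proud

### The job

Of the three pin rivets in the press's sliding carriage, two are already set and one pin still stands proud. Slide the carriage so that the proud rivet sits centred under the ram, then push the palm button down to drive that pin fully home, and let the ram come back up. Work the press on that rivet only, do not touch the rivets with the gripper, and leave the other things on the bench where they are.

Things in the scene. Friction and masses are not known exactly. Their poses are not given: they have to be found in the camera images.
- press: Green palm press with a long grey guide bed, fixed. Origin: at bench height on the ram's axis; y runs along the bed. Bed: y -195 to +285 mm, 84 mm wide, top 14 mm above the bench; guide strips up to 22 mm. Column (32 mm wide along y) beside the bed at x -105 to -59 mm, its foot 90 mm wide; its head, 32 mm wide along y, overhangs the bed 105 to 150 mm above the bench, x -105 to +17 mm.
- ram (a joint): Vertical travel of the ram in m: 0 = up (a spring brings it back up), 0.024 = fully down at its stop. Pressing its palm button fully down takes about 7 N, plus 4 N while it drives a pin.
- ram_tip (a point): Centre of the flat lower end of the ram, a round steel bar of 16 mm diameter; 56 mm above the bench when up, 32 mm when fully down.
- palm_top (a point): Centre of the top of the black mushroom palm button (48 mm diameter) on the ram's upper end; 193 mm above the bench when the ram is up, 169 mm when fully down.
- carriage: Dark steel bar 60 mm wide (x), 300 mm long (y), 10 mm thick, about 0.6 kg, lying loose between the guides of the press bed; slides along the bed. Origin: centre of its underside; axes parallel to the press's. Three rivets stand in holes on its centre line at y -125, -45 and +35 mm; a black upright grip post stands at y +130 mm.
- grip_post (a point): Point on the axis of the carriage's black round grip post, 24 mm above the bar's top face; the post is 26 mm in diameter and rises 45 mm above the bar's top face (69 mm above the bench).
- rivet_a: One of three alike aluminium pin rivets standing in the carriage's holes, in no fixed order: a 26 mm round flange, 3 mm thick, on the bar's top face, with a pin whose round head is 16 mm across and 5 mm thick. Origin: centre of the flange's underside, on the bar's top face; z is its axis.
- pin_a (a joint): How far the pin of rivet_a has been driven into it, in m: 0 = head stands 12 mm clear of the flange (not set), 0.012 = head lies on the flange (set).
- rivet_b: One of three alike aluminium pin rivets standing in the carriage's holes, in no fixed order: a 26 mm round flange, 3 mm thick, on the bar's top face, with a pin whose round head is 16 mm across and 5 mm thick. Origin: centre of the flange's underside, on the bar's top face; z is its axis.
- pin_b (a joint): How far the pin of rivet_b has been driven into it, in m: 0 = head stands 12 mm clear of the flange (not set), 0.012 = head lies on the flange (set).
- rivet_c: One of three alike aluminium pin rivets standing in the carriage's holes, in no fixed order: a 26 mm round flange, 3 mm thick, on the bar's top face, with a pin whose round head is 16 mm across and 5 mm thick. Origin: centre of the flange's underside, on the bar's top face; z is its axis.
- pin_c (a joint): How far the pin of rivet_c has been driven into it, in m: 0 = head stands 12 mm clear of the flange (not set), 0.012 = head lies on the flange (set).
- bottle_1: Bystander: clear plastic sample bottle, 60 mm across, 160 mm tall; origin at the centre of its underside.
- bottle_2: Bystander: clear plastic sample bottle, 60 mm across, 160 mm tall; origin at the centre of its underside.
- tape_roll: Bystander: empty cardboard tape core lying flat, 84 mm across, 25 mm tall; origin at the centre of its underside.
- jar: Bystander: glass jar with a steel lid, 56 mm across, 70 mm tall; origin at the centre of its underside.
- screwdriver: Bystander: screwdriver lying on the bench along its x axis, about 200 mm long; origin under its middle.
- wrench: Bystander: wrench lying on the bench along its x axis, about 170 mm long; origin under its middle.

How it is judged:
By the outcome, as a careful person would: the job done as asked, in the order asked, and still so for the second after the job is handed in, with the robot touching nothing.
It also fails if it takes over 46 s, if anything falls off the work surface, if the arm or the gripper's body presses on something with over 40 N, if the wrist force passes 120 N, or if a joint passes its speed limit or range.

### The arm

A 6-joint arm with a two-finger parallel gripper is mounted at the origin on the work surface. World frame = base frame: x ahead of the robot, y to its left, z up, the work surface at z = 0. Lengths are in mm, angles in rad, forces in N, time in s.
With the tool pointing down it reaches from about 375 to 925 mm from the base axis. Payload 5.7 kg.
Tool frame: the origin (TCP) lies between the finger pads; the fingertips stand 25 mm ahead of it and the grasp point (between the pads) lies 6 mm ahead of it; z points along the fingers, y is the line along which they close (so a half turn about z gives the same grasp; the last joint's range is limited). The gripper opens to 85 mm and grips with 20 to 120 N. Pads are 22 mm wide; open, the fingers measure 114 mm over their backs; the gripper's body (76 mm by 85 mm) begins 54 mm behind the grasp point. The pads swing forward as they close: fully open they stand 13 mm farther back than shut.
Start: joints at [-1.385, 0.359, 1.51, -0, 1.272, -0.115], TCP at [177.756, -573.035, 256.267] pointing down, gripper open.
Joint ranges: [-2.97, 2.97], [-1.01, 2.36], [0.21, 2.38], [-0.96, 4.11], [0.2, 2.71], [-2.98, 2.98]. Speed limits (rad/s): [2.39, 2.39, 3.14, 3.14, 3.14, 3.14].

### API

Orientations are given as a unit quaternion [w, x, y, z].
In Python, from station import readout, get_image, robot gives the robot as it stands.
- The arm moves only by the tool servo_tool, never from a script. Its argument "plan" is a list of rows, each an object with "slide": the shift along the world's x, y, z in cm, a list of three; "angular": the turn, a rotation vector about the world's x, y, z in degrees, a list of three; "hand": the opening, from -1 (shut) to 1 (fully open). In form: [{"slide": [x, y, z], "angular": [rx, ry, rz], "hand": hand}, ...]. A call has exactly 5 rows; each row shifts and turns the commanded pose from where the row before left it; what a row does not reach is not made up. A row lasts 1/12 s, in which the tool goes at most 41.7 mm and 7.16 degrees, less where a joint would pass 70% of its speed; a pose out of reach is approached as far as the arm can. A call with a gripper value outside its range is refused whole. The fingers move at their own pace and stop on an object; "force" is the grip in N (left out, the last holds). Time passes only in rows, so rows that do not move let the fingers close, or fill a call up. It gives the time, the measured TCP pose, the force, the opening and the grip force at its end, in the units of the state.
- readout.get_obs(): the state, without advancing time (a new reading comes with each control period).
- get_image(name): name is "scene" or "top" or "wrist"; returns a dict with "image" (420x560x3 uint8, red, green, blue), "mtx" (3x3 intrinsics, pixels), "rvec" (rotation vector, rad) and "tvec" (3), from world to camera coordinates, as OpenCV has them; the wrist camera has in their place "mount" (4x4, takes a point from camera to tool coordinates, whose origin is the TCP and whose axes are the flange's). Camera axes: x right, y down, z forward; pixel columns grow to the right and rows downward; lengths in mm; the calibration is good to about 2 mm. A picture is of the moment at which its call begins: read the wrist's pose just before it. There is no depth.
- robot.sign_off(): hands the job in; it is judged then, once.
The state is a dict: "time": time; "joint_positions": joint angles; "joint_vel": joint speeds; "effort": joint torques, N m; "ee_pos": TCP position; "orientation": TCP orientation; "contact_force": force on the tool from outside, world axes, zero at the start; "ft_torque": the same for the moment, N m; "width": finger opening in mm; "grasp_force": force on a finger pad.
Only numpy, scipy, OpenCV 4.12 (cv2) and the standard library are available. Lean on these libraries where they do the work, as an engineer would, in place of code of your own. Each camera call takes 0.05 s, during which the arm holds its last target. There are 200 camera calls.

## Working session

There is one attempt and no reset: what is moved stays moved. The work goes in short steps, Python scripts to look and compute and a tool call to move; the robot and the scene stay as the last step left them, time stands still between calls to the robot, and variables do not carry over. Pictures are saved under pics/ and viewed, at most 10 in all, crops included, and the job is handed in when it is done.

Besides the shell and the picture viewer there is one more tool, called after "Call:" as a command line: name --argument value ..., lists and objects as JSON in quotes. servo_tool: Moves the arm, as the interface text tells. Its arguments: {"type":"object","properties":{"plan":{"type":"array","items":{"type":"object","properties":{"slide":{"type":"array","items":{"type":"number"}},"angular":{"type":"array","items":{"type":"number"}},"hand":{"type":"number"}}}},"force":{"type":"number"}},"required":["plan"]}

```bash
mkdir -p pics; ls
cat > h.py <<'E'
import numpy as np, cv2
from station import readout, get_image, robot
def cam(n):
    d=get_image(n); return d
def save(d,f): cv2.imwrite('pics/'+f, d['image'][:,:,::-1])
def ray(d,uv,z):
    R=cv2.Rodrigues(np.array(d['rvec'],float))[0]; t=np.array(d['tvec'],float).ravel()
    p=cv2.undistortPoints(np.array([[uv]],float),np.array(d['mtx'],float),None).ravel()
    c=-R.T@t; v=R.T@np.array([p[0],p[1],1.]); return c+v*(z-c[2])/v[2]
def proj(d,X):
    return cv2.projectPoints(np.array(X,float).reshape(-1,1,3),np.array(d['rvec'],float),np.array(d['tvec'],float),np.array(d['mtx'],float),None)[0].reshape(-1,2)
E
python3 - <<'E'
from h import *
import pickle
for n in('scene','top'):
    d=cam(n); save(d,n+'0.png'); pickle.dump(d,open(n+'0.pkl','wb'))
    R=cv2.Rodrigues(np.array(d['rvec'],float))[0]; print(n,-R.T@np.array(d['tvec']).ravel())
print(readout.get_obs())
E
```

```text
pics
scene [1205.85578348  -43.0792121   833.27093786]
top [365.35505392 -89.80162125 983.39360963]
{'time': 0.1, 'joint_positions': array([-1.38511942e+00,  3.59429589e-01,  1.51137098e+00,  1.31004400e-05,
        1.27252833e+00, -1.15096268e-01]), 'joint_vel': array([-0.00017477, -0.00157063, -0.00236697, -0.00071574, -0.00056155,
        0.0002436 ]), 'effort': array([ 3.49077925e-05, -5.28650808e+01, -2.79349530e+01, -1.88291951e-04,
        5.02933879e-03,  1.53723954e-05]), 'ee_pos': array([ 177.64164471, -572.46541906,  255.52184097]), 'orientation': array([-8.67807030e-04,  9.88713150e-01,  1.49818403e-01, -2.43746738e-05]), 'contact_force': array([ 0.23339873, -0.43908396,  0.67925812]), 'ft_torque': array([ 0.02047668,  0.00568594, -0.0566069 ]), 'grasp_force': 0.0, 'width': 85.35494691646541}
```

View pics/scene0.png

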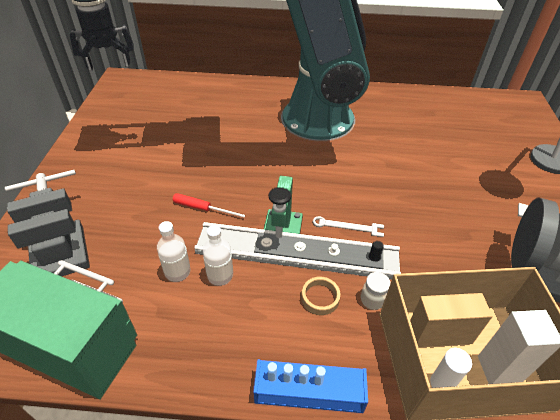

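View pics/top0.png

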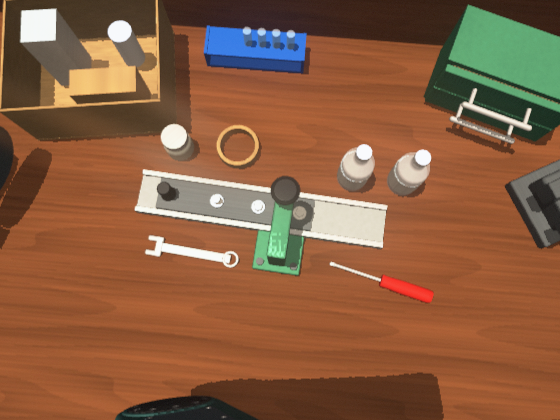

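The scene view shows the green press at about (283,215), the post at (376,250), and rivets near (265,242), (300,246) and (334,249). In the top view the post is at (163,190) and the rivets are at (217,201), (258,207) and (300,213). I'll zoom in to find the proud one.

Run:
```python
import cv2
a=cv2.imread('pics/scene0.png')[170:290,190:410]; b=cv2.imread('pics/top0.png')[160:280,130:390]
a=cv2.resize(a,(550,300),interpolation=3); b=cv2.resize(b,(650,300),interpolation=3)
a=cv2.copyMakeBorder(a,0,0,0,100,0); cv2.imwrite('pics/z.png',cv2.vconcat([a,b]))
```

```text
(no output)
```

View pics/z.png

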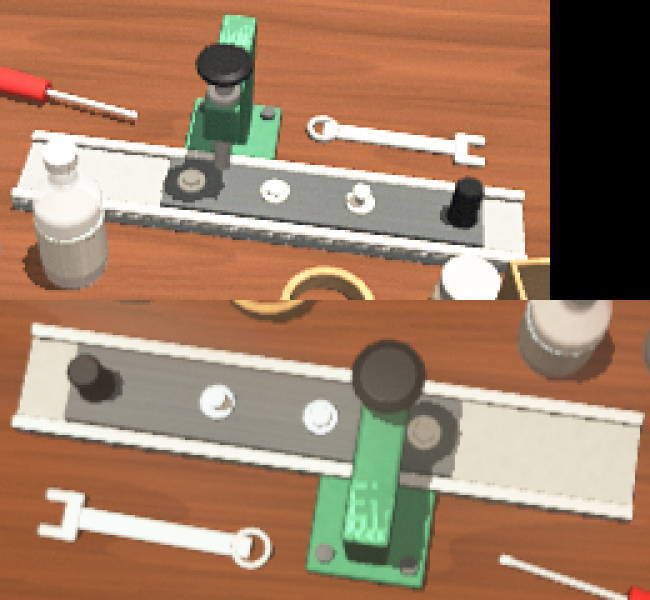

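Crop: the proud rivet is the one nearest the post (upper crop at (360,195), with a visible stem and gap), so it sits at carriage y +35. The other two are flat. Next I'll measure the press axis, post and palm.

```bash
cat > m.py <<'E'
from h import *
def blob(mask,uv):
    n,l,s,c=cv2.connectedComponentsWithStats(mask.astype(np.uint8))
    k=[i for i in range(1,n) if s[i,4]>15]; i=min(k,key=lambda i:np.hypot(*(c[i]-uv))); return l==i,c[i],s[i]
def bed(d,roi):
    hsv=cv2.cvtColor(d['image'],cv2.COLOR_RGB2HSV); x0,y0,x1,y1=roi
    m=np.zeros(hsv.shape[:2],bool); m[y0:y1,x0:x1]=((hsv[...,1]<60)&(hsv[...,2]>150))[y0:y1,x0:x1]
    return m
def dark(d,th=60): return d['image'].max(2)<th
E
python3 - <<'E'
from m import *
import pickle
T=pickle.load(open('top0.pkl','rb'));S=pickle.load(open('scene0.pkl','rb'))
m=bed(T,(130,165,392,250))
n,l,s,c=cv2.connectedComponentsWithStats(m.astype(np.uint8))
keep=np.isin(l,[i for i in range(1,n) if s[i,4]>150]); print(s[1:][s[1:,4]>100])
vs,us=np.where(keep); P=np.array([ray(T,(u,v),22)[:2] for u,v in zip(us,vs)],np.float32)
r=cv2.minAreaRect(P); print(r); print(cv2.boxPoints(r))
for nm,d,uv,z in(('post T',T,(163,188),69),('palm T',T,(285,190),190),('palm S',S,(280,196),190),('post S',S,(376,250),45)):
    for th in(45,60,75):
        b,c,st=blob(dark(d,th),uv); print(nm,th,c,st,ray(d,c,z).round(1))
E
```

```text
[[ 340  165   34   16  399]
 [ 135  169  136   62 2203]
 [ 175  186   98   30 1212]
 [ 290  192   97   56 3280]
 [ 293  207   13   12  130]
 [ 149  235   52   15  282]]
((568.5577392578125, -36.82807922363281), (162.33587646484375, 482.5832214355469), 5.301080226898193)
[[ 465.44418  195.93246]
 [ 510.02975 -284.58673]
 [ 671.67126 -269.58862]
 [ 627.0857   210.93057]]
post T 45 [  4.48295455 164.10795455] [  0 146  13  43 352] [599.6 441.5  69. ]
post T 60 [169.39047619 194.4       ] [162 188  14  12 105] [567.3 129.7  69. ]
post T 75 [169.42537313 194.17910448] [161 185  16  16 134] [567.7 129.7  69. ]
palm T 45 [188.92347736 409.63456533] [ 119  396  138   24 1921] [221.1  31.5 190. ]
palm T 60 [169.39047619 194.4       ] [162 188  14  12 105] [540.6 100.6 190. ]
palm T 75 [294.7        188.74285714] [286 177  13  26  70] [566.2 -97.6 190. ]
palm S 45 [279.02941176 201.41176471] [269 197  22   8  34] [581.2 -83.4 190. ]
palm S 60 [279.38043478 195.41304348] [269 188  22  17 184] [563.6 -84.  190. ]
palm S 75 [279.55985915 195.45774648] [269 188  23  18 284] [563.7 -83.6 190. ]
post S 45 [374.9205298  253.39072848] [369 245  14  16 151] [584.5 138.3  45. ]
post S 60 [375.29891304 252.21195652] [368 242  15  19 184] [581.  139.4  45. ]
post S 75 [375.2706422  251.53211009] [366 242  17  19 218] [579.1 139.5  45. ]
```

Run:
```python
from m import *
import pickle
T=pickle.load(open('top0.pkl','rb'));S=pickle.load(open('scene0.pkl','rb'))
m=bed(T,(130,165,392,250))
n,l,s,c=cv2.connectedComponentsWithStats(m.astype(np.uint8))
keep=np.isin(l,[i for i in range(1,n) if s[i,4]>2000])
vs,us=np.where(keep); P=np.array([ray(T,(u,v),22)[:2] for u,v in zip(us,vs)],np.float32)
(cx,cy),wh,a=cv2.minAreaRect(P); print(cx,cy,wh,a)
a=np.radians(a); ey=np.array([-np.sin(a),np.cos(a)]); ex=np.array([np.cos(a),np.sin(a)])
o=np.array([cx,cy])-45*ey; print('origin from bed',o)
for nm,d,uv,z in(('palmT',T,(285,190),193),('palmS',S,(280,194),191),('postT',T,(163,188),69)):
  for th in(85,100,115):
    hs=cv2.cvtColor(d['image'],cv2.COLOR_RGB2HSV)
    b,c,st=blob((d['image'].max(2)<th)&(hs[...,1]<90),uv)
    k=np.argwhere(b)[:,::-1].astype(np.float32); e=cv2.minEnclosingCircle(k)
    print(nm,th,c.round(1),st,e,ray(d,e[0],z).round(1))
for u,n in(((217,201),'rivet+35 head'),((258,207),'mid')): print(n,ray(T,u,40 if n[0]=='r' else 32))
X=[np.r_[o,193],np.r_[o,14]]; print(proj(T,X),proj(S,X))
print([ (np.array(p)-o)@ey for p in [(567,129.7)]])
```

```text
566.3121337890625 -37.19383239746094 (477.8124084472656, 83.8853530883789) 86.08959197998047
origin from bed [611.20736961 -40.26267594]
palmT 85 [285.6 191.9] [271 177  29  31 254] ((285.8135681152344, 192.47457885742188), 16.206045150756836) [558.2 -84.  193. ]
palmT 100 [290.9 199.2] [271 177  42  53 903] ((291.5, 203.0), 28.04024887084961) [541.8 -94.3 193. ]
palmT 115 [290.2 199.6] [ 271  177   42   53 1058] ((291.5, 203.0), 28.04024887084961) [541.8 -94.3 193. ]
palmS 85 [280.  195.3] [269 186  23  19 298] ((281.0, 193.5), 12.500100135803223) [558.7 -81.  191. ]
palmS 100 [280.4 195.8] [269 185  23  27 323] ((283.17022705078125, 197.71807861328125), 14.935133934020996) [570.7 -75.6 191. ]
palmS 115 [280.4 196.3] [269 185  23  27 348] ((283.17022705078125, 197.71807861328125), 14.935133934020996) [570.7 -75.6 191. ]
postT 85 [169.9 193.9] [159 183  19  18 160] ((168.5660400390625, 192.4528350830078), 9.581769943237305) [570.8 131.6  69. ]
postT 100 [168.4 192.4] [157 182  22  19 232] ((167.88461303710938, 191.1923065185547), 11.664162635803223) [573.1 133.2  69. ]
postT 115 [167.3 191.4] [157 182  22  19 295] ((167.88461303710938, 191.1923065185547), 11.664162635803223) [573.1 133.2  69. ]
rivet+35 head [568.31347249  45.44712309  40.        ]
mid [564.77980843 -32.33125635  32.        ]
[[261.38441907 158.44470696]
 [264.56675653 186.10493009]] [[299.24264884 212.48457376]
 [295.47639241 265.16930131]]
[np.float64(55.695314301754046)]
```

Call:
servo_tool --plan '[{"slide": [1.9,3.5,0],"angular": [0,0,-1],"hand": 1},{"slide": [1.9,3.5,0],"angular": [0,0,-1],"hand": 1},{"slide": [1.9,3.5,0],"angular": [0,0,-1],"hand": 1},{"slide": [1.9,3.5,0],"angular": [0,0,-1],"hand": 1},{"slide": [1.9,3.5,0],"angular": [0,0,-1],"hand": 1}]' --force 30

```text
time: 0.52
ee_pos: [273.0, -396.1, 255.9]
orientation: [-0.0, 0.994, 0.106, -0.0]
contact_force: [1.2, -0.2, -0.0]
width: 85.4
grasp_force: 0.0
```

Call:
servo_tool --plan '[{"slide": [1.9,3.5,0],"angular": [0,0,-1],"hand": 1},{"slide": [1.9,3.5,0],"angular": [0,0,-1],"hand": 1},{"slide": [1.9,3.5,0],"angular": [0,0,-1],"hand": 1},{"slide": [1.9,3.5,0],"angular": [0,0,-1],"hand": 1},{"slide": [1.9,3.5,0],"angular": [0,0,-1],"hand": 1}]'

```text
time: 0.93
ee_pos: [368.0, -221.1, 256.2]
orientation: [-0.0, 0.998, 0.062, -0.0]
contact_force: [1.1, -1.2, 0.3]
width: 85.4
grasp_force: 0.0
```

Call:
servo_tool --plan '[{"slide": [1.9,3.5,0],"angular": [0,0,-1],"hand": 1},{"slide": [1.9,3.5,0],"angular": [0,0,-1],"hand": 1},{"slide": [1.9,3.5,0],"angular": [0,0,-1],"hand": 1},{"slide": [1.9,3.5,0],"angular": [0,0,-1],"hand": 1},{"slide": [1.9,3.5,0],"angular": [0,0,-1],"hand": 1}]'

```text
time: 1.35
ee_pos: [463.0, -46.0, 256.2]
orientation: [-0.0, 1.0, 0.019, -0.0]
contact_force: [1.4, -0.4, -0.3]
width: 85.3
grasp_force: 0.0
```

Call:
servo_tool --plan '[{"slide": [1.9,3.5,0],"angular": [0,0,-1],"hand": 1},{"slide": [1.9,3.5,0],"angular": [0,0,-1],"hand": 1},{"slide": [1.9,3.5,0],"angular": [0,0,-1],"hand": 1},{"slide": [1.9,3.5,0],"angular": [0,0,-1],"hand": 1},{"slide": [0,0,0],"angular": [0,0,-1],"hand": 1}]'

```text
time: 1.77
ee_pos: [541.8, 97.7, 256.2]
orientation: [-0.002, 1.0, -0.023, 0.001]
contact_force: [0.8, -0.6, 0.2]
width: 85.6
grasp_force: 0.0
```

Call:
servo_tool --plan '[{"slide": [1.6,2.1,0],"angular": [0,0,-1.3],"hand": 1},{"slide": [1.7,2.1,0],"angular": [0,0,0],"hand": 1},{"slide": [0,0,0],"angular": [0,0,0],"hand": 1},{"slide": [0,0,0],"angular": [0,0,0],"hand": 1},{"slide": [0,0,0],"angular": [0,0,0],"hand": 1}]'

```text
time: 2.18
ee_pos: [570.9, 133.4, 255.7]
orientation: [0.0, 0.999, -0.035, -0.001]
contact_force: [-0.1, -0.2, -0.0]
width: 85.3
grasp_force: 0.0
```

Run:
```python
from h import *
import pickle
o=readout.get_obs(); d=cam('wrist'); save(d,'w1.png'); pickle.dump((o,d),open('w1.pkl','wb')); print(o['ee_pos'],o['orientation'],d['mount'],d['mtx'])
```

```text
[570.89561282 133.38511471 255.69432044] [ 2.99813254e-04  9.99374978e-01 -3.53387520e-02 -8.58435778e-04] [[ 7.40775772e-04 -9.46043309e-01 -3.24039363e-01  8.39253948e+01]
 [ 9.99999677e-01  8.01773526e-04 -5.47370137e-05  2.68872790e-01]
 [ 3.11589768e-04 -3.24039218e-01  9.46043597e-01 -1.17572854e+02]
 [ 0.00000000e+00  0.00000000e+00  0.00000000e+00  1.00000000e+00]] [[317.35472295   0.         285.04058604]
 [  0.         317.35472295 209.44787367]
 [  0.           0.           1.        ]]
```

View pics/w1.png

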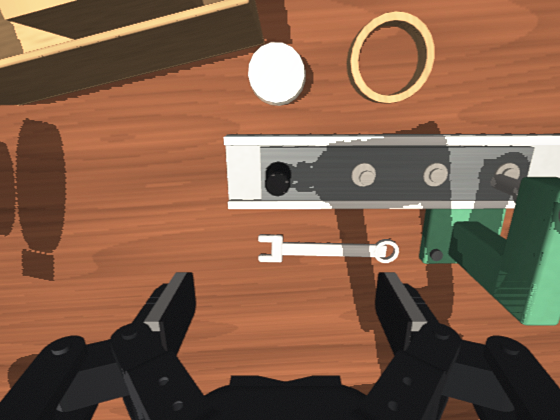

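Wrist view: the post is at (278,179), the rivets at (363,175), (435,175) and (508,174), and the bed's left end is at u≈228. The bed is level in the image, so the yaw is right.

```bash
cat >> m.py <<'E'
from scipy.spatial.transform import Rotation as Ro
def wray(o,d,uv,z):
    q=np.array(o['orientation']); R=Ro.from_quat(q[[1,2,3,0]]).as_matrix(); M=np.array(d['mount'])
    p=np.linalg.inv(d['mtx'])@[uv[0],uv[1],1.]; c=R@M[:3,3]+o['ee_pos']; v=R@M[:3,:3]@p
    return c+v*(z-c[2])/v[2]
E
python3 - <<'E'
from m import *
import pickle
o,d=pickle.load(open('w1.pkl','rb'))
hs=cv2.cvtColor(d['image'],cv2.COLOR_RGB2HSV)
b,c,s=blob(d['image'].max(2)<35,(278,179)); print('post blob',c,s)
for uv,z,n in((c,46,'post'),((363,175),40,'proud'),((435,175),32,'mid'),((508,174),32,'r3'),((225,136),22,'bed TL'),((229,208),22,'bed BL')): print(n,wray(o,d,uv,z).round(1))
mk=(hs[...,1]<60)&(hs[...,2]>190); r=mk[120:220]
for u in(240,300,400): print(u,np.where(mk[120:220,u])[0]+120)
for v in(139,160,170,190,204): print(v,np.where(mk[v,200:300])[0][:2]+200)
E
```

```text
post blob [277.50117647 175.44235294] [266 162  25  33 425]
post [580.7 140.3  46. ]
proud [573.4  49.2  40. ]
mid [565.9 -31.4  32. ]
r3 [ 561.4 -111.1   32. ]
bed TL [622.7 194.6  22. ]
bed BL [540.5 200.8  22. ]
240 [137 138 139 140 141 142 143 144 145 146 147 148 149 150 151 152 153 154
 155 156 157 158 159 160 161 162 163 164 165 166 167 168 169 170 171 172
 173 174 175 176 177 178 179 180 181 182 183 184 185 186 187 188 189 190
 191 192 193 194 195 196 197 198 201 202 203 204 205 206 207 208]
300 [137 138 139 140 141 142 143 144 145 201 202 203 204 205 206 207 208]
400 [208]
139 [224 225]
160 [226 227]
170 [227 228]
190 [228 229]
204 [228 229]
```

Call:
servo_tool --plan '[{"slide": [0.3,0.4,-3.2],"angular": [0,0,0],"hand": 1},{"slide": [0.3,0.4,-3.2],"angular": [0,0,0],"hand": 1},{"slide": [0,0,-3.2],"angular": [0,0,0],"hand": 1},{"slide": [0,0,-3.2],"angular": [0,0,0],"hand": 1},{"slide": [0,0,-2.8],"angular": [0,0,0],"hand": 1}]'

```text
time: 2.65
ee_pos: [576.5, 140.8, 98.7]
orientation: [0.0, 0.999, -0.036, -0.001]
contact_force: [0.1, -0.0, -0.0]
width: 85.1
grasp_force: 0.0
```

Call:
servo_tool --plan '[{"slide": [0,0,-2],"angular": [0,0,0],"hand": 1},{"slide": [0,0,-1.9],"angular": [0,0,0],"hand": 1},{"slide": [0,0,0],"angular": [0,0,0],"hand": 1},{"slide": [0,0,0],"angular": [0,0,0],"hand": 0},{"slide": [0,0,0],"angular": [0,0,0],"hand": -0.4}]'

```text
time: 3.07
ee_pos: [578.2, 141.4, 62.4]
orientation: [-0.0, 0.999, -0.036, 0.001]
contact_force: [0.2, 0.1, 0.2]
width: 63.9
grasp_force: 0.0
```

Call:
servo_tool --plan '[{"slide": [0,0,0],"angular": [0,0,0],"hand": -0.6},{"slide": [0,0,0],"angular": [0,0,0],"hand": -0.6},{"slide": [0,0,0],"angular": [0,0,0],"hand": -0.6},{"slide": [0,0,0],"angular": [0,0,0],"hand": -0.6},{"slide": [0,0,0],"angular": [0,0,0],"hand": -0.6}]'

```text
time: 3.48
ee_pos: [578.5, 141.5, 62.7]
orientation: [0.0, 0.999, -0.035, 0.001]
contact_force: [-0.2, -2.7, 6.6]
width: 25.2
grasp_force: 29.3
```

Call:
servo_tool --plan '[{"slide": [-0.05,-0.7,0],"angular": [0,0,0],"hand": -0.6},{"slide": [-0.1,-1.4,0],"angular": [0,0,0],"hand": -0.6},{"slide": [-0.1,-1.4,0],"angular": [0,0,0],"hand": -0.6},{"slide": [-0.1,-1.4,0],"angular": [0,0,0],"hand": -0.6},{"slide": [-0.1,-1.4,0],"angular": [0,0,0],"hand": -0.6}]'

```text
time: 3.9
ee_pos: [574.8, 80.2, 62.8]
orientation: [-0.001, 0.999, -0.036, 0.002]
contact_force: [1.1, 9.2, 5.4]
width: 24.9
grasp_force: 29.9
```

Call:
servo_tool --plan '[{"slide": [-0.1,-1.4,0],"angular": [0,0,0],"hand": -0.6},{"slide": [-0.1,-1.4,0],"angular": [0,0,0],"hand": -0.6},{"slide": [-0.1,-1.4,0],"angular": [0,0,0],"hand": -0.6},{"slide": [-0.1,-1.4,0],"angular": [0,0,0],"hand": -0.6},{"slide": [-0.05,-0.7,0],"angular": [0,0,0],"hand": -0.6}]'

```text
time: 4.32
ee_pos: [570.1, 16.3, 62.8]
orientation: [-0.001, 0.999, -0.036, 0.002]
contact_force: [1.0, 9.6, 5.4]
width: 24.9
grasp_force: 30.0
```

Call:
servo_tool --plan '[{"slide": [0,0,0],"angular": [0,0,0],"hand": -0.6},{"slide": [0,0,0],"angular": [0,0,0],"hand": -0.6},{"slide": [0,0,0],"angular": [0,0,0],"hand": -0.6},{"slide": [0,0,0],"angular": [0,0,0],"hand": -0.6},{"slide": [0,0,0],"angular": [0,0,0],"hand": -0.6}]'

```text
time: 4.73
ee_pos: [570.0, 15.4, 62.8]
orientation: [0.0, 0.999, -0.035, 0.002]
contact_force: [-1.3, -1.6, 7.3]
width: 24.8
grasp_force: 29.9
```

Run:
```python
from h import *
import pickle
for n in('scene','top','wrist'):
    o=readout.get_obs(); d=cam(n); save(d,n+'2.png'); pickle.dump((o,d),open(n+'2.pkl','wb'))
print(o['ee_pos'],o['contact_force'])
S=cv2.imread('pics/scene2.png')[180:280,215:315]; W=cv2.imread('pics/wrist2.png')
S=cv2.resize(S,(420,420),interpolation=3); W=cv2.resize(W,(380,285)); W=cv2.copyMakeBorder(W,0,135,0,0,0)
cv2.imwrite('pics/z2.png',cv2.hconcat([S,W]))
```

```text
[570.02067373  15.38552282  62.75981231] [-0.30455653 -1.80433925  5.70290919]
```

View pics/z2.png

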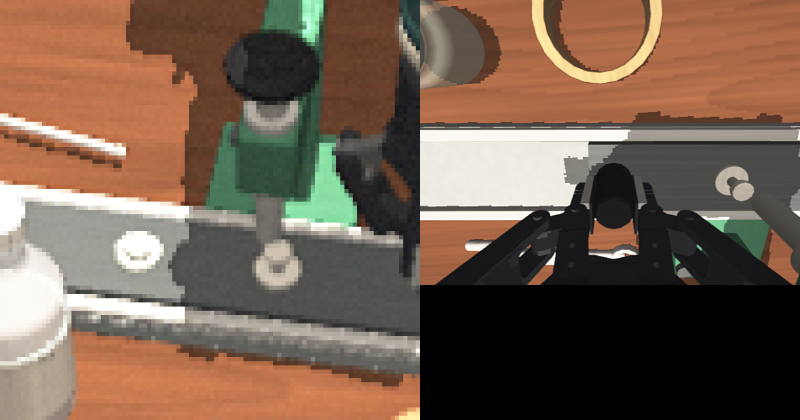

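Left (scene): the ram bar is at about x=268, and the proud head at (280,248) over its flange at (278,268), so the head is a few mm too far toward +y. I'll measure the offset from pixel profiles.

Run:
```python
from m import *
import pickle
o,S=pickle.load(open('scene2.pkl','rb')); o2,W=pickle.load(open('wrist2.pkl','rb'))
g=S['image'].astype(int)
print('cols',list(range(270,292)))
for v in range(202,250,2): print(v,*['%3d/%3d'%(g[v,u,0],g[v,u,1]-g[v,u,0]) for u in range(270,292)])
for x in((560,-82),(560,-76),(568,-82)):
  print(x,proj(S,[[*x,z] for z in(24,44,56,193)]).round(1).tolist())
```

```text
cols [270, 271, 272, 273, 274, 275, 276, 277, 278, 279, 280, 281, 282, 283, 284, 285, 286, 287, 288, 289, 290, 291]
202  95/-35  85/-31  48/-12  22/  4  22/ -2  32/  1  29/  0  34/  2  35/  1  37/ -1  38/ -2  38/  2  31/  1  29/ -1  17/ -2  27/ -2  27/  2  37/ 14  44/ 16  49/ 30  54/ 31  69/  8
204  99/-40 102/-40 107/-36 150/-13 164/ -5 155/ -6  69/  0  57/ -3  35/ -1  39/ -1  38/  0  61/ -4  54/ -3  75/ -2 167/ -5 163/ -5  56/ 41  57/ 31  34/ 23  53/ 32  55/ 28  79/ -7
206 103/-39  97/-37  93/-21 140/  8 179/ -6 178/ -9 125/ -4 110/ -3 114/ -4 114/ -6 119/ -5 113/ -5 107/ -2 151/ -4 185/ -9 174/ -7  89/ 32  35/ 25  42/ 21  55/ 32  52/ 27  77/-10
208 103/-44 105/-41  70/ 15 110/ 12 159/ -8 182/ -8 177/ -7 164/ -6 146/ -5 135/ -7 149/ -5 158/ -6 170/ -6 180/ -8 180/ -9 121/ -6  50/ 38  35/ 18  41/ 26  53/ 36  50/ 27  92/-25
210  72/ 25  69/  5  68/ 46  76/ 36  95/  9 120/ -7 128/ -5 148/ -9 142/ -5 155/ -6 152/ -5 155/ -6 132/ -8 118/ -6 100/  5  69/ 32  42/ 32  37/ 22  45/ 28  53/ 34  57/ 25  95/-29
212  77/ -3  65/ 16  69/ 46  73/ 47  70/ 47  73/ 44  81/ 34  94/ 21  94/ 21  97/ 18 
[... 2863 characters left out ...]
 204/-12 170/-10 123/ -4 113/ -7 151/ -8 205/ -9 201/ -9 206/-11 156/ -9  73/  3  77/ -1  82/ -1  82/  1  83/ -2
246  80/  0  83/  1  84/ -1  83/ -1  80/  2  79/  2 134/ -6 200/ -9 210/-12 212/-12 209/-11 208/-12 208/-11 204/-11 208/-12 172/ -8  80/  2  77/  4  82/  0  80/  3  81/  1  79/  3
248  78/  3  82/  2  79/  3  83/ -2  80/ -1  80/  1  82/  2  88/  1 118/ -4 149/ -9 154/ -8 152/ -9 140/ -6 122/ -4  88/  0  80/  1  77/  2  79/  3  80/  2  79/  3  78/  2  77/  3
(560, -82) [[279.3, 243.8], [279.4, 238.5], [279.5, 235.2], [280.5, 193.2]]
(560, -76) [[281.8, 244.0], [282.0, 238.6], [282.1, 235.4], [283.4, 193.4]]
(568, -82) [[279.0, 246.5], [279.1, 241.1], [279.2, 237.8], [280.2, 195.9]]
```

Run:
```python
import cv2
W=cv2.imread('pics/wrist2.png')[215:345,430:560]; W=cv2.resize(W,(520,520),interpolation=0)
T=cv2.imread('pics/scene2.png')[215:255,260:300]; T=cv2.resize(T,(280,280),interpolation=0); T=cv2.copyMakeBorder(T,0,240,0,0,0)
cv2.imwrite('pics/z3.png',cv2.hconcat([W,T]))
```

```text
(no output)
```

View pics/z3.png

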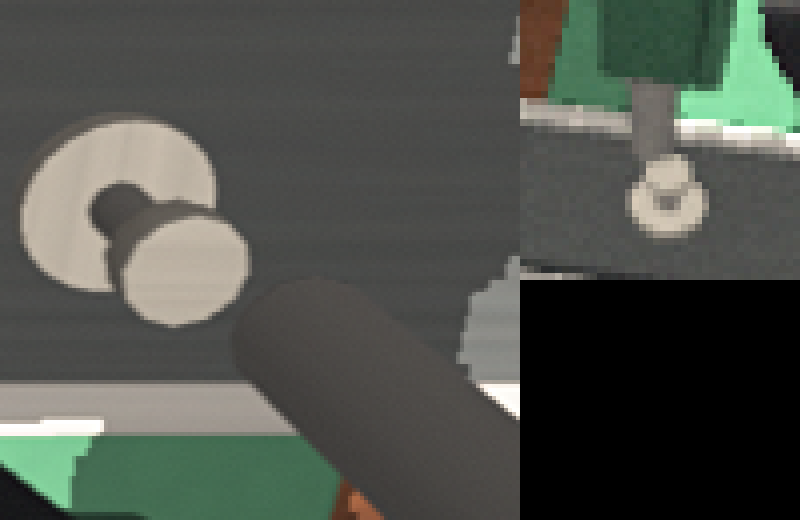

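Wrist crop: the head top is at pixel (476.5,282.5), and the ram's lower rim is centred near (504.5,299.5). In the scene crop the ram bar is centred at u=278.7 and the head at u=280.5.

Run:
```python
from m import *
import pickle
o2,W=pickle.load(open('wrist2.pkl','rb'));o,S=pickle.load(open('scene2.pkl','rb'))
print('wrist head',wray(o2,W,(476.5,282.5),44),'ram',wray(o2,W,(504.5,299.5),56),'flange',wray(o2,W,(459.5,266),27))
print('scene head',ray(S,(280.5,239.8),44),'flange',ray(S,(280.6,244),27),'ram@bottom row236.5',ray(S,(278.7,235.5),56))
```

```text
wrist head [562.60887445 -79.03093248  44.        ] ram [560.64920329 -85.19209801  56.        ] flange [562.3565836  -79.52721019  27.        ]
scene head [563.79165604 -79.11372284  44.        ] flange [562.6771703  -78.66650918  27.        ] ram@bottom row236.5 [561.14709962 -83.71850616  56.        ]
```

Call:
servo_tool --plan '[{"slide": [-0.02,-0.25,0],"angular": [0,0,0],"hand": -0.6},{"slide": [-0.02,-0.25,0],"angular": [0,0,0],"hand": -0.6},{"slide": [0,0,0],"angular": [0,0,0],"hand": -0.6},{"slide": [0,0,0],"angular": [0,0,0],"hand": -0.6},{"slide": [0,0,0],"angular": [0,0,0],"hand": -0.6}]'

```text
time: 5.3
ee_pos: [569.7, 12.1, 62.8]
orientation: [-0.001, 0.999, -0.036, 0.002]
contact_force: [-0.5, 5.7, 6.1]
width: 25.5
grasp_force: 30.0
```

Run:
```python
from m import *
import pickle
for n in('scene','wrist'):
    o=readout.get_obs(); d=cam(n); save(d,n+'3.png'); pickle.dump((o,d),open(n+'3.pkl','wb'))
print(o['ee_pos'],o['contact_force'])
g=cv2.imread('pics/scene3.png').astype(int)[...,2]
for v in(229,230,233,238,239,240,243,244,245): print(v,g[v,270:290])
W=cv2.imread('pics/wrist3.png')[215:345,430:560]; cv2.imwrite('pics/z4.png',cv2.resize(W,(520,520),interpolation=0))
```

```text
[569.71305884  12.11778793  62.76196358] [0.4857094  6.24268185 6.17356609]
229 [ 69  73  72  73  72  78 113 114 112 115 111 103 105 145 144 143 141 143
 140 142]
230 [133 127  95  86  57  62 109 112 117 116 114 102 103 143 137 137 138 140
 139 142]
233 [134 134 148 165 161 137 108 113 113 114 108 108 171 238 238 216 217 213
 210 255]
238 [ 80  78  82  86  82  84 118 194 187 189 198 204 188  70  78  81  83  79
  84  82]
239 [ 81  78  81  75  77  77 129 209 206 203 207 210 204  90  81  78  85  79
  81  80]
240 [ 80  78  80  81  80 113 172 197 210 204 204 205 176 100  75  81  83  82
  81  81]
243 [ 80  77  75  86 150 208 205 202 118 120 113 150 204 207 205  95  79  82
  84  84]
244 [ 77  80  81  88 156 212 206 206 165 126 149 197 201 207 205 107  76  80
  79  79]
245 [ 84  78  78  84 131 215 205 208 204 190 194 204 202 206 186  84  78  81
  78  79]
```

View pics/z4.png

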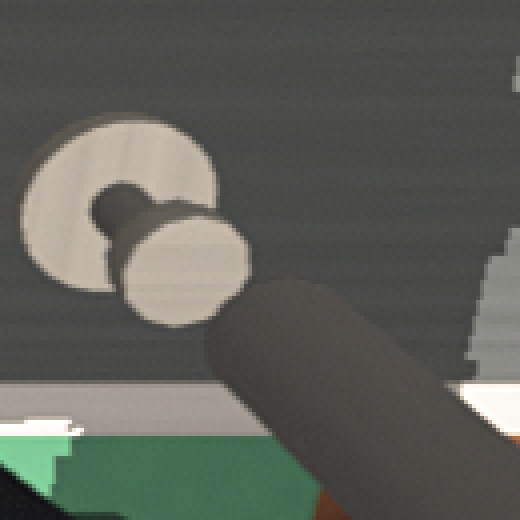

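Call:
servo_tool --plan '[{"slide": [-0.01,-0.2,0],"angular": [0,0,0],"hand": -0.6},{"slide": [0,0,0],"angular": [0,0,0],"hand": -0.6},{"slide": [0,0,0],"angular": [0,0,0],"hand": -0.6},{"slide": [0,0,0],"angular": [0,0,0],"hand": -0.6},{"slide": [0,0,0],"angular": [0,0,0],"hand": -0.6}]'

```text
time: 5.82
ee_pos: [569.6, 10.4, 62.7]
orientation: [-0.001, 0.999, -0.036, 0.002]
contact_force: [0.3, 7.6, 5.6]
width: 24.9
grasp_force: 30.1
```

Run:
```python
from m import *
import pickle
for n in('scene','top'):
    o=readout.get_obs(); d=cam(n); save(d,n+'4.png'); pickle.dump((o,d),open(n+'4.pkl','wb'))
print(o['ee_pos'],o['contact_force'])
g=cv2.imread('pics/scene4.png').astype(int)[...,2]
for v in(229,230,238,239,240,243,244,245): print(v,g[v,270:290])
```

```text
[569.58752156  10.43223687  62.74652478] [0.93672586 7.57109861 6.16759841]
229 [ 71  70  72  71  71  77 106 112 115 114 113 105 103 145 145 140 142 143
 141 141]
230 [133 127  97  84  59  64 113 114 113 117 113 105 103 143 140 138 141 136
 143 140]
238 [ 78  82  84  79  79 100 191 194 186 187 196 181 120  80  82  80  80  83
  76  82]
239 [ 82  79  80  80  79 101 213 206 203 205 207 202 119  76  79  82  79  80
  81  79]
240 [ 78  80  81  78  78 136 187 209 206 207 209 202 114  95  76  82  78  82
  84  82]
243 [ 83  78  83 128 215 205 203 146 112 117 136 206 205 204 136  77  80  79
  82  81]
244 [ 80  79  81 113 216 205 206 192 125 148 171 202 205 203 119  77  80  83
  81  83]
245 [ 80  83  75  96 190 208 209 210 191 197 201 202 207 205  82  78  77  82
  79  81]
```

Scene profile: head centre at u≈278.55 against a target of about 278.5, so the rivet is centred. Next I'll unload, release and rise.

Call:
servo_tool --plan '[{"slide": [0,0.08,0],"angular": [0,0,0],"hand": -0.6},{"slide": [0,0,0],"angular": [0,0,0],"hand": -0.2},{"slide": [0,0,0],"angular": [0,0,0],"hand": 0.3},{"slide": [0,0,0],"angular": [0,0,0],"hand": 0.5},{"slide": [0,0,0],"angular": [0,0,0],"hand": 0.5}]'

```text
time: 6.33
ee_pos: [568.1, 9.6, 61.3]
orientation: [-0.0, 0.999, -0.036, -0.0]
contact_force: [0.8, -0.1, 0.2]
width: 64.0
grasp_force: 0.0
```

Call:
servo_tool --plan '[{"slide": [0,0,0],"angular": [0,0,0],"hand": 0.5},{"slide": [0,0,3],"angular": [0,0,0],"hand": 0.5},{"slide": [0,0,4],"angular": [0,0,0],"hand": 0.5},{"slide": [0,0,4],"angular": [0,0,0],"hand": 0.5},{"slide": [0,0,4],"angular": [0,0,0],"hand": 0}]'

```text
time: 6.75
ee_pos: [567.5, 9.7, 212.5]
orientation: [-0.0, 0.999, -0.036, -0.001]
contact_force: [1.0, -0.7, -0.6]
width: 53.0
grasp_force: 0.0
```

Call:
servo_tool --plan '[{"slide": [0,0,4],"angular": [0,0,0],"hand": -1},{"slide": [0,0,1],"angular": [0,0,0],"hand": -1},{"slide": [0,0,0],"angular": [0,0,0],"hand": -1},{"slide": [0,0,0],"angular": [0,0,0],"hand": -1},{"slide": [0,0,0],"angular": [0,0,0],"hand": -1}]'

```text
time: 7.17
ee_pos: [567.0, 9.8, 259.4]
orientation: [-0.0, 0.999, -0.036, -0.002]
contact_force: [0.6, -0.4, -0.0]
width: -0.2
grasp_force: 0.0
```

Run:
```python
from m import *
o=readout.get_obs(); d=cam('scene'); save(d,'scene5.png')
print(o['ee_pos'],o['contact_force'],o['width'])
g=d['image'].astype(int)[...,0]
for v in(229,230,238,239,240,243,244,245): print(v,g[v,270:290])
```

```text
[566.95678438   9.80668444 259.35163021] [ 0.64653641 -0.44836493 -0.00717529] -0.21492753306191875
229 [ 67  70  72  69  75  77 109 113 114 115 115 103 103 147 145 139  71  72
  76  78]
230 [132 125  93  86  59  65 109 112 116 114 111 100  99 141 139 137  64  73
  69  72]
238 [ 83  77  80  81  78  97 194 193 185 184 194 181 120  73  81  83  80  81
  82  83]
239 [ 82  78  85  76  76  97 213 203 203 202 203 204 121  77  80  79  79  79
  83  77]
240 [ 79  81  77  76  84 159 186 202 204 209 206 201 110  96  77  81  83  81
  81  87]
243 [ 77  78  82 124 214 204 200 150 109 114 138 205 204 202 133  77  82  86
  76  81]
244 [ 81  80  80 111 215 204 206 190 121 148 168 204 206 203 119  72  80  80
  81  80]
245 [ 77  79  83  97 185 207 208 206 191 194 201 201 209 198  86  76  78  83
  78  82]
```

The carriage stayed put after release. Now over the palm and down.

Call:
servo_tool --plan '[{"slide": [-0.2,-3.1,0],"angular": [0,0,0],"hand": -1},{"slide": [-0.2,-3.1,0],"angular": [0,0,0],"hand": -1},{"slide": [-0.1,-3.2,0],"angular": [0,0,0],"hand": -1},{"slide": [0,0,-1.8],"angular": [0,0,0],"hand": -1},{"slide": [0,0,-1.2],"angular": [0,0,0],"hand": -1}]'

```text
time: 7.63
ee_pos: [562.3, -86.0, 228.7]
orientation: [-0.0, 0.999, -0.037, -0.001]
contact_force: [-0.2, 1.1, -0.4]
width: -0.3
grasp_force: 0.0
```

Call:
servo_tool --plan '[{"slide": [0,0,-0.4],"angular": [0,0,0],"hand": -1},{"slide": [0,0,-0.4],"angular": [0,0,0],"hand": -1},{"slide": [0,0,-0.4],"angular": [0,0,0],"hand": -1},{"slide": [0,0,-0.2],"angular": [0,0,0],"hand": -1},{"slide": [0,0,0],"angular": [0,0,0],"hand": -1}]'

```text
time: 8.05
ee_pos: [563.0, -83.9, 217.1]
orientation: [-0.0, 0.999, -0.035, -0.0]
contact_force: [-1.7, 0.3, 2.2]
width: 0.0
grasp_force: 0.9
```

Call:
servo_tool --plan '[{"slide": [0,0,-0.35],"angular": [0,0,0],"hand": -1},{"slide": [0,0,-0.35],"angular": [0,0,0],"hand": -1},{"slide": [0,0,-0.35],"angular": [0,0,0],"hand": -1},{"slide": [0,0,-0.35],"angular": [0,0,0],"hand": -1},{"slide": [0,0,0],"angular": [0,0,0],"hand": -1}]'

```text
time: 8.47
ee_pos: [563.5, -84.0, 203.1]
orientation: [-0.0, 0.999, -0.035, 0.0]
contact_force: [-0.7, 0.4, 2.8]
width: -0.1
grasp_force: 1.8
```

Call:
servo_tool --plan '[{"slide": [0,0,-0.25],"angular": [0,0,0],"hand": -1},{"slide": [0,0,-0.25],"angular": [0,0,0],"hand": -1},{"slide": [0,0,-0.25],"angular": [0,0,0],"hand": -1},{"slide": [0,0,0],"angular": [0,0,0],"hand": -1},{"slide": [0,0,0],"angular": [0,0,0],"hand": -1}]'

```text
time: 8.88
ee_pos: [563.5, -84.0, 196.0]
orientation: [-0.0, 0.999, -0.035, 0.0]
contact_force: [-0.9, 1.8, 4.7]
width: -0.6
grasp_force: 2.4
```

Call:
servo_tool --plan '[{"slide": [0,0,-0.1],"angular": [0,0,0],"hand": -1},{"slide": [0,0,-0.1],"angular": [0,0,0],"hand": -1},{"slide": [0,0,-0.1],"angular": [0,0,0],"hand": -1},{"slide": [0,0,0],"angular": [0,0,0],"hand": -1},{"slide": [0,0,0],"angular": [0,0,0],"hand": -1}]'

```text
time: 9.3
ee_pos: [563.6, -84.0, 194.0]
orientation: [-0.0, 0.999, -0.035, 0.001]
contact_force: [-3.5, 2.3, 13.6]
width: 0.5
grasp_force: 6.5
```

Call:
servo_tool --plan '[{"slide": [0,0,-0.1],"angular": [0,0,0],"hand": -1},{"slide": [0,0,0],"angular": [0,0,0],"hand": -1},{"slide": [0,0,0],"angular": [0,0,0],"hand": -1},{"slide": [0,0,0],"angular": [0,0,0],"hand": -1},{"slide": [0,0,0],"angular": [0,0,0],"hand": -1}]'

```text
time: 9.72
ee_pos: [563.6, -84.0, 193.9]
orientation: [-0.0, 0.999, -0.035, 0.001]
contact_force: [-5.8, 1.7, 18.9]
width: 0.2
grasp_force: 10.0
```

The ram is at its stop: z doesn't move while the force rises. Now up, then check.

Call:
servo_tool --plan '[{"slide": [0,0,0.5],"angular": [0,0,0],"hand": -1},{"slide": [0,0,0.9],"angular": [0,0,0],"hand": -1},{"slide": [0,0,0.9],"angular": [0,0,0],"hand": -1},{"slide": [0,0,1.5],"angular": [0,0,0],"hand": -1},{"slide": [0,0,3],"angular": [0,0,0],"hand": -1}]'

```text
time: 10.13
ee_pos: [561.3, -83.9, 257.7]
orientation: [-0.001, 0.999, -0.035, -0.003]
contact_force: [-0.3, 0.6, -0.7]
width: 0.2
grasp_force: 0.0
```

Call:
servo_tool --plan '[{"slide": [0,3.5,0],"angular": [0,0,0],"hand": -1},{"slide": [0,3.5,0],"angular": [0,0,0],"hand": -1},{"slide": [0,3.5,0],"angular": [0,0,0],"hand": -1},{"slide": [0,0,0],"angular": [0,0,0],"hand": -1},{"slide": [0,0,0],"angular": [0,0,0],"hand": -1}]'

```text
time: 10.55
ee_pos: [563.2, 22.2, 259.9]
orientation: [0.0, 0.999, -0.034, 0.0]
contact_force: [-0.6, -0.3, 0.2]
width: -0.2
grasp_force: 0.0
```

Run:
```python
from m import *
o=readout.get_obs(); d=cam('scene'); save(d,'scene6.png'); w=cam('wrist'); save(w,'wrist6.png')
print(o['ee_pos'],o['contact_force'])
S=d['image'][170:280,195:345,::-1]; S=cv2.resize(S,(450,330),interpolation=3)
W=cv2.resize(w['image'][:,:,::-1],(340,255)); W=cv2.copyMakeBorder(W,0,75,0,0,0)
cv2.imwrite('pics/z6.png',cv2.hconcat([S,W]))
```

```text
[563.18539812  22.18696234 259.90215121] [-0.64594885 -0.28160666  0.16481226]
```

View pics/z6.png

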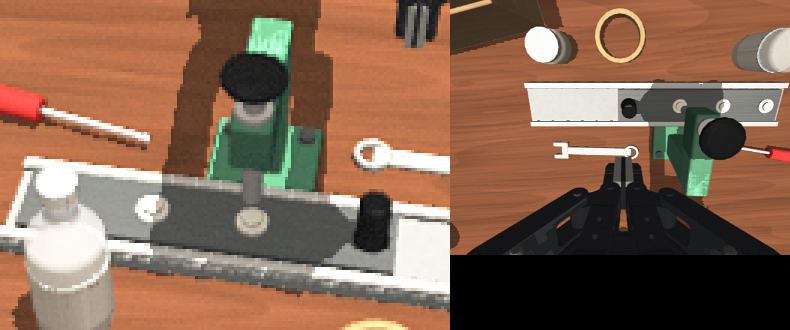

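In the scene view the rivet at (252,220) is now flat under the ram, the ram is back up and the bystanders haven't moved. Handing in.

```bash
python3 -c "
from station import robot; print(robot.sign_off())"
```

```text
the job is handed in; nothing more can be done
None
```

The proud rivet (the one nearest the grip post) was centred under the ram and pressed until the ram reached its stop. The ram is back up, the pin looks flush in the last image, nothing else on the bench appears to have moved, and the job is handed in (result not shown).

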